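# Set and lock the length stop on a club-shaft bench

### The job

On the length bench, slide the length stop along its rail until its upright plate meets the butt end of the sample shaft (a gap under a centimetre will do), then turn the stop's own knob clockwise until it is tight, so that the stop is locked there. Leave the knob of the clamp that holds the shaft as it is, and let go.

Things in the scene. Friction and masses are not known exactly. Their poses are not given: they have to be found in the camera images.
- stop_knob_grip (a point): Black bar knob on top of the length stop: an upright bar 49 mm long, 14 mm thick, 30 mm high, on a 52 mm round disc whose top is 62 mm above the work surface. This point is on the knob's vertical axis, 7 mm below the bar's top and 23 mm above the disc. Its x axis lies along the bar, z is up; it turns with the knob. The loose stop can be drawn along by its knob, then locked in the same grip.
- stop_knob (a joint): Turn of the stop's knob in rad, 0 to 1.4, growing clockwise seen from above. Near 0 the bar lies along the rail and the stop is loose; at 1.4, the end of its travel, the bar lies nearly across the rail and the stop is locked. It begins to grip the rail at about 0.8, takes under 0.3 N m to turn and stays where it is left.
- stop_face (a point): Centre line point of the stop's upright steel plate (70 mm wide, 8 mm thick, top 90 mm above the work surface), on the face towards the shaft, 70 mm above the work surface, level with the shaft's axis; 95 mm from the knob's axis. Plate and knob ride on one grey carriage, 92 mm wide, 135 mm long, that slides along the rail at 2 to 5 N while loose.
- butt_end (a point): Centre of the thick (butt) end of the steel sample shaft: 15.6 mm in diameter, 740 mm long, level, over the rail's middle and parallel to it, axis 70 mm above the work surface, held immovably in its clamp block. The stop slides along the straight line from stop_face to this point.
- rail: Flat aluminium rail 720 mm long, 80 mm wide, 25 mm high, fixed to the bench; origin at the centre of its underside, y axis along it, pointing from the shaft towards the stop.
- shaft_knob (a joint): Turn of the knob on the shaft's clamp block, in rad, growing clockwise, tight at 1.4. It looks like the stop's knob but stands higher, on the block that holds the shaft, 120 mm beyond the butt end. It starts tight (1.3 to 1.4) and must stay so.

How it is judged (in metres and radians):
On the way:
1. the stop's plate is brought up to the butt end (within 15 mm) while its knob is still loose (distance between stop_face and butt_end below 0.015 m and value of joint stop_knob below 0.7 rad), for 0.1 s.
At the end, for the whole second after the job is handed in: The stop's plate is within 15 mm of the shaft's butt end, the stop's knob is turned clockwise to at least 1.15 of its 1.4 rad, and the shaft clamp's knob is still tight (above 1.1 rad) (distance between stop_face and butt_end below 0.015 m and value of joint stop_knob above 1.15 rad and value of joint shaft_knob above 1.1 rad); the robot touches nothing.
It fails at once if the shaft clamp's knob is loosened (below 1.1 rad) (value of joint shaft_knob below 1.1 rad).
It also fails if it takes over 35 s, if anything falls off the work surface, if the arm or the gripper's body presses on something with over 40 N, if the wrist force passes 120 N, or if a joint passes its speed limit or range.

### The arm

A 6-joint arm with a two-finger parallel gripper is mounted at the origin on the work surface. World frame = base frame: x ahead of the robot, y to its left, z up, the work surface at z = 0. Lengths are in mm, angles in rad, forces in N, time in s.
With the tool pointing down it reaches from about 250 to 800 mm from the base axis. Payload 8.5 kg.
Tool frame: the origin (TCP) lies midway between the tips of the shut fingers; the grasp point (between the pads) lies 19 mm behind it; z points along the fingers, x is the direction in which the jaws open and shut, and the axes are right-handed (so a half turn about z gives the same grasp; the last joint's range is limited). The gripper opens to 85 mm and grips with 20 to 120 N. Pads are 22 mm wide; open, the fingers measure 114 mm over their backs; the gripper's body (76 mm by 85 mm) begins 54 mm behind the grasp point. The pads swing forward as they close: fully open they stand 13 mm farther back than shut.
Start: joints at [-1.268, 0.238, -0.013, 1.319, 0, 1.571], TCP at [156.537, -501.074, 231.276] pointing down, gripper open.
Joint ranges: [-2.66, 2.66], [-1.03, 1.9], [-1.14, 1.46], [-1.82, 2.27], [-1.45, 1.34], [-3.14, 3.14]. Speed limits (rad/s): [2.22, 2.22, 2.79, 3.14, 3.14, 3.14].

### API

Orientations are given as a unit quaternion [x, y, z, w].
In Python, from workcell import sense, get_image, close_job gives the robot as it stands.
- The arm moves only by the tool step_arm, never from a script. Its argument "moves" is a list of rows, each an object of numbers: "dx", "dy", "dz": the shift along the tool's x, y, z as a fraction of full scale; "twist": the turn about the tool's z as a fraction of full scale; "gripper": the closure in counts, from 0 (fully open) to 255 (shut). In form: [{"dx": .., "dy": .., "dz": .., "twist": .., "gripper": ..}, ...]. A call has exactly 10 rows; each row is the pose to reach, as a shift and turn from the pose measured when the call began, along the tool's axes at that moment; what a row does not reach only later rows make up. Full scale, the value 1, is 500 mm for a shift and 30 degrees for a turn. A row lasts 1/10 s, in which the tool goes at most 50 mm and 8.59 degrees, less where a joint would pass 70% of its speed; a pose out of reach is approached as far as the arm can. A call with a number of a shift or a turn outside -1 to 1 is refused whole. A call with a gripper value outside its range is refused whole. The fingers move at their own pace and stop on an object; "force" is the grip in N (left out, the last holds). Time passes only in rows, so rows that repeat a pose let the fingers close, or fill a call up. It gives the time, the measured TCP pose, the force and the opening at its end, in the units of the state.
- sense(): the state, without advancing time (a new reading comes with each control period).
- get_image(name): name is "scene" or "top" or "wrist"; returns a dict with "pixels" (480x640x3 uint8, blue, green, red), "mtx" (3x3 intrinsics, pixels), "k1" (the pictures are not rectified: a ray, as slopes to the right and down, at radius r is drawn at 1 + k1 r^2 times it, then the intrinsics apply), "position" and "rotation" of the camera in the world. Camera axes: x right, y down, z forward; pixel columns grow to the right and rows downward; lengths in mm; the calibration is good to about 2 mm. A picture is of the moment at which its call begins. There is no depth.
- close_job(): hands the job in, once; it reports no verdict.
The state is a dict: "t": time; "joint_pos": joint angles; "qvel": joint speeds; "joint_torque": joint torques, N m; "tcp_pos": TCP position; "ee_rot": TCP orientation; "force": force on the tool from outside, world axes, zero at the start; "ft_torque": the same for the moment, N m; "gripper_width": finger opening in mm.
Only numpy, scipy, OpenCV 4.12 (cv2) and the standard library are available. Lean on these libraries where they do the work, as an engineer would, in place of code of your own. Each camera call takes 0.05 s, during which the arm holds its last target. There are 200 camera calls.

## Working session

There is one attempt and no reset: what is moved stays moved. The work goes in short steps, Python scripts to look and compute and a tool call to move; the robot and the scene stay as the last step left them, time stands still between calls to the robot, and variables do not carry over. Pictures are saved under pics/ and viewed, about 8 in all and at most 12, crops included, and the job is handed in when it is done.

Besides the shell and the picture viewer there is one more tool, called after "Emit:" in YAML: its name, and indented under it one key for each argument. step_arm: Moves the arm, as the interface text tells. Its arguments: {"type":"object","properties":{"moves":{"type":"array","items":{"type":"object","properties":{"dx":{"type":"number","minimum":-1,"maximum":1},"dy":{"type":"number","minimum":-1,"maximum":1},"dz":{"type":"number","minimum":-1,"maximum":1},"twist":{"type":"number","minimum":-1,"maximum":1},"gripper":{"type":"number"}}}},"force":{"type":"number"}},"required":["moves"]}

```bash
mkdir -p pics
cat > h.py <<'E'
import numpy as np, cv2
from workcell import sense, get_image, close_job
def save(n,f):
    im=get_image(n); cv2.imwrite(f,im["pixels"]); np.savez(f[:-3]+"npz",**im); return im
def ray(im,uv):
    p=cv2.undistortPoints(np.array([[uv]],float),np.array(im["mtx"]),np.array([float(im["k1"]),0,0,0]))[0,0]
    return np.array(im["position"]),np.array(im["rotation"])@np.array([p[0],p[1],1])
def onz(im,uv,z):
    o,d=ray(im,uv); return o+d*(z-o[2])/d[2]
E
python3 - <<'E'
from h import *
a=save("top","pics/top.png");b=save("scene","pics/scene.png")
for i in(a,b):print(i["position"],np.round(i["rotation"],3).tolist())
print(sense())
E
```

```text
[396.53826233  31.11883646 864.5151586 ] [-0.699, 0.709, -0.057, 0.076]
[1262.27020678 -409.11974017  738.82903008] [0.787, 0.429, -0.217, -0.387]
{'t': 0.1, 'joint_pos': array([-1.26804556e+00,  2.38735557e-01, -1.41486474e-02,  1.31920936e+00,
        1.22359846e-05,  1.57074175e+00]), 'qvel': array([-0.00296634, -0.00283993,  0.00014727,  0.00062046,  0.00095041,
       -0.00035726]), 'joint_torque': array([-5.84768550e-04, -5.39722502e+01,  3.46997595e+01,  1.34027706e-02,
        1.78850598e-06,  1.98260864e-06]), 'tcp_pos': array([ 156.42141747, -500.77181252,  230.74246299]), 'ee_rot': array([ 8.05666970e-01, -5.92368393e-01, -5.18926922e-04, -3.89179775e-04]), 'force': array([-0.02032443, -0.58456305,  0.78916575]), 'ft_torque': array([ 0.00912393, -0.05437386, -0.07564037]), 'gripper_width': 85.44411893448127}
```

View pics/top.png

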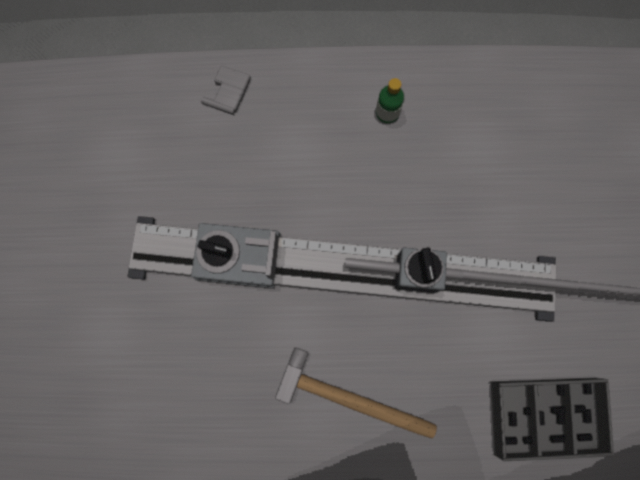

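View pics/scene.png

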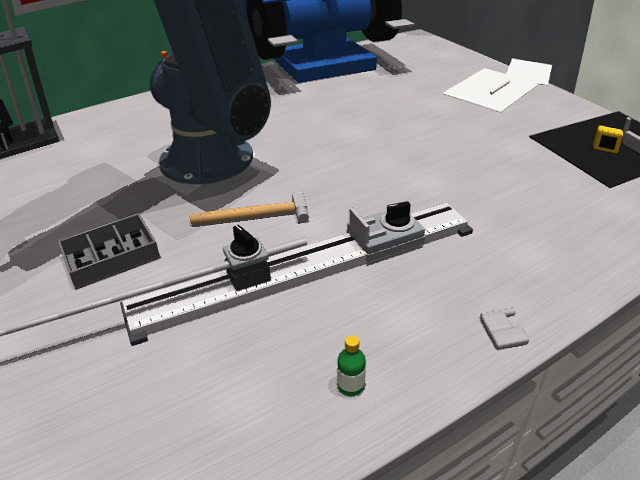

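The top view shows the stop at left, with its knob disc near (217,251), its bar along the rail and its plate near (274,254). The butt end is near (346,265), and the shaft clamp's knob is at (424,267). I'll take a closer crop to measure from.

Run:
```python
from h import *
a=np.load("pics/top.npz")
c=a["pixels"][215:300,185:385]; cv2.imwrite("pics/crop.png",cv2.resize(c,None,fx=4,fy=4,interpolation=cv2.INTER_CUBIC))
g=a["pixels"].max(2)
m=np.zeros_like(g);m[225:280,194:240]=(g[225:280,194:240]<45)*255
cs,_=cv2.findContours(m,cv2.RETR_EXTERNAL,cv2.CHAIN_APPROX_NONE);k=max(cs,key=cv2.contourArea)
print("dark",cv2.contourArea(k),cv2.boundingRect(k),cv2.minEnclosingCircle(k),cv2.minAreaRect(k))
for n,uv,z in [("disc",(217.5,251),62),("bar l",(200,246),92),("bar r",(231,250),92),("butt",(346,265),70),("plate top",(277,232),90),("plate bot",(272,275),90),("sh far",(600,289),70),("sknob",(424,267),100),("railTL",(137,225),25),("railTR",(555,263),25),("railBL",(133,269),25),("railBR",(554,311),25)]:
    print(n,np.round(onz(a,uv,z),1))
```

```text
dark 683.5 (199, 236, 33, 30) ((215.0, 248.5), 17.270015716552734) ((216.44798278808594, 250.55430603027344), (29.059463500976562, 30.472076416015625), 70.34617614746094)Traceback (most recent call last):
  File "<stdin>", line 9, in <module>
  File "h.py", line 9, in onz
    o,d=ray(im,uv); return o+d*(z-o[2])/d[2]
        ~~~^^^^^^^
  File "h.py", line 7, in ray
    return np.array(im["position"]),np.array(im["rotation"])@np.array([p[0],p[1],1])
                                    ~~~~~~~~~~~~~~~~~~~~~~~~^~~~~~~~~~~~~~~~~~~~~~~~
ValueError: matmul: Input operand 1 has a mismatch in its core dimension 0, with gufunc signature (n?,k),(k,m?)->(n?,m?) (size 3 is different from 4)
```

View pics/crop.png

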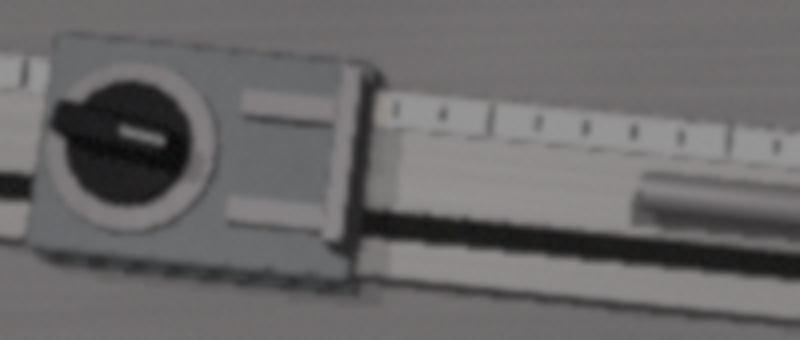

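The crop (4x, offset 185,215) puts the disc centre at (216.8,250.8) and the bar top from (199,244) to (232,252). The plate's top edge on the shaft side runs from (275,232) to (270.5,275.5), and the butt end is at (344,264.5).

```bash
sed -i 's/np.array(im\["rotation"\])@/R.from_quat(im["rotation"]).as_matrix()@/; 1a from scipy.spatial.transform import Rotation as R' h.py
python3 - <<'E'
from h import *
a=np.load("pics/top.npz")
P={}
for n,uv,z in [("disc",(216.8,250.8),62),("barl",(199,244.5),92),("barr",(231.5,251),92),("butt",(344.2,264.5),70),("pt",(275,232),90),("pb",(270.5,275.5),90),("far",(600,288),70),("sknob",(424,267),100),("TL",(137,225),25),("TR",(555,263),25),("BL",(133,269),25),("BR",(554,311),25)]:
    P[n]=onz(a,uv,z);print(n,np.round(P[n],1))
d=lambda p,q:np.round(np.linalg.norm((P[p]-P[q])[:2]),1)
print("bar",d("barl","barr"),"rail",d("TL","TR"),d("BL","BR"),d("TL","BL"))
u=(P["TR"]-P["TL"]+P["BR"]-P["BL"])[:2];u/=np.linalg.norm(u)
print("u",u,"shaft",(P["far"]-P["butt"])[:2]/d("far","butt"),"knob->butt along",(P["butt"]-P["disc"])[:2]@u,"lat",np.cross(u,(P["butt"]-P["disc"])[:2]),
"knob-plate",((P["pt"]+P["pb"])/2-P["disc"])[:2]@u)
s=sense();T=R.from_quat(s["ee_rot"]).as_matrix();print(np.round(T,3).tolist(),s["tcp_pos"])
b=(P["barr"]-P["barl"])[:2];print("bar ang",np.degrees(np.arctan2(b[1],b[0])),"rail ang",np.degrees(np.arctan2(u[1],u[0])))
E
```

```text
disc [544.1 205.7  62. ]
barl [549.1 227.5  92. ]
barr [537.9 176.1  92. ]
butt [517.4   1.3  70. ]
pt [567.3 108.6  90. ]
pb [499.1 115.4  90. ]
far [ 472.1 -405.5   70. ]
sknob [ 506.9 -118.3  100. ]
TL [598.5 354.8  25. ]
TR [ 520.4 -355.7   25. ]
BL [521.8 357.7  25. ]
BR [ 440.1 -346.5   25. ]
bar 52.7 rail 714.9 708.9 76.8
u [-0.11229912 -0.99367445] shaft [-0.11067475 -0.9939319 ] knob->butt along 206.106042457598 lat -3.6422594553360987 knob-plate 94.31789220083604
[[0.298, -0.955, -0.0], [-0.955, -0.298, 0.001], [-0.001, -0.0, -1.0]] [ 156.42141747 -500.77181252  230.74246299]
bar ang -102.22767386192328 rail ang -96.44786661408938<stdin>:9: DeprecationWarning: Arrays of 2-dimensional vectors are deprecated. Use arrays of 3-dimensional vectors instead. (deprecated in NumPy 2.0)
```

Emit:
step_arm:
  moves:
    - {"dx": -0.03, "dy": -0.03, "dz": 0, "twist": -0.1, "gripper": 0}
    - {"dx": -0.09, "dy": -0.095, "dz": 0, "twist": -0.2, "gripper": 0}
    - {"dx": -0.16, "dy": -0.165, "dz": 0, "twist": -0.3, "gripper": 0}
    - {"dx": -0.23, "dy": -0.235, "dz": 0, "twist": -0.4, "gripper": 0}
    - {"dx": -0.3, "dy": -0.305, "dz": 0, "twist": -0.5, "gripper": 0}
    - {"dx": -0.365, "dy": -0.38, "dz": 0, "twist": -0.6, "gripper": 0}
    - {"dx": -0.43, "dy": -0.45, "dz": 0, "twist": -0.7, "gripper": 0}
    - {"dx": -0.5, "dy": -0.52, "dz": 0, "twist": -0.8, "gripper": 0}
    - {"dx": -0.56, "dy": -0.585, "dz": 0, "twist": -0.9, "gripper": 0}
    - {"dx": -0.6, "dy": -0.625, "dz": 0, "twist": -1, "gripper": 0}

```text
t: 1.1
tcp_pos: [366.0, -118.8, 231.1]
ee_rot: [0.932, -0.362, -0.0, -0.001]
force: [0.1, -0.4, 0.1]
gripper_width: 85.6
```

```bash
cat > go.py <<'E'
import sys
from h import *
x,y,z,ang=map(float,sys.argv[1:5])
s=sense();T=R.from_quat(s["ee_rot"]).as_matrix();p=s["tcp_pos"]
a=np.degrees(np.arctan2(T[1,0],T[0,0]))
print("t",s["t"],"tcp",np.round(p,1),"xang",round(a,1),"q",np.round(s["joint_pos"],2),"F",np.round(s["force"],1),"w",round(s["gripper_width"],1))
print("dxyz",np.round(T.T@(np.array([x,y,z])-p)/500,3),"twist",round(-(ang-a)/30,3))
E
python3 go.py 543 202 190 -12
```

```text
t 1.1 tcp [ 366.  -118.8  231.1] xang -42.4 q [-0.31 -0.   -0.3   1.28  0.    2.  ] F [ 0.1 -0.4  0.1] w 85.6
dxyz [-0.171 -0.712  0.083] twist -1.014
```

Emit:
step_arm:
  moves:
    - {"dx": -0.01, "dy": -0.04, "dz": 0, "twist": -0.1, "gripper": 0}
    - {"dx": -0.03, "dy": -0.11, "dz": 0, "twist": -0.2, "gripper": 0}
    - {"dx": -0.05, "dy": -0.2, "dz": 0, "twist": -0.3, "gripper": 0}
    - {"dx": -0.07, "dy": -0.29, "dz": 0, "twist": -0.4, "gripper": 0}
    - {"dx": -0.09, "dy": -0.38, "dz": 0.01, "twist": -0.5, "gripper": 0}
    - {"dx": -0.11, "dy": -0.47, "dz": 0.02, "twist": -0.6, "gripper": 0}
    - {"dx": -0.135, "dy": -0.56, "dz": 0.04, "twist": -0.7, "gripper": 0}
    - {"dx": -0.15, "dy": -0.64, "dz": 0.06, "twist": -0.8, "gripper": 0}
    - {"dx": -0.165, "dy": -0.69, "dz": 0.08, "twist": -0.9, "gripper": 0}
    - {"dx": -0.171, "dy": -0.712, "dz": 0.083, "twist": -1, "gripper": 0}

```text
t: 2.1
tcp_pos: [543.1, 203.9, 187.8]
ee_rot: [0.994, -0.106, -0.001, -0.0]
force: [-0.7, -0.1, -0.2]
gripper_width: 85.4
```

Emit:
step_arm:
  moves:
    - {"twist": -0.2, "gripper": 0}
    - {"twist": -0.4, "gripper": 0}
    - {"twist": -0.6, "gripper": 0}
    - {"twist": -0.8, "gripper": 0}
    - {"twist": -1, "gripper": 0}
    - {"twist": -1, "gripper": 0}
    - {"twist": -1, "gripper": 0}
    - {"twist": -1, "gripper": 0}
    - {"twist": -1, "gripper": 0}
    - {"twist": -1, "gripper": 0}

```text
$.moves[0]: bad value
```

```bash
python3 go.py 543 202 190 168
```

```text
t 2.1 tcp [543.1 203.9 187.8] xang -12.2 q [0.36 0.35 0.04 1.26 0.   2.14] F [-0.7 -0.1 -0.2] w 85.4
dxyz [ 0.001  0.004 -0.004] twist -6.006
```

Emit:
step_arm:
  moves:
    - {"dx": 0, "dy": 0, "dz": 0, "twist": -0.2, "gripper": 0}
    - {"dx": 0, "dy": 0, "dz": 0, "twist": -0.4, "gripper": 0}
    - {"dx": 0, "dy": 0, "dz": 0, "twist": -0.6, "gripper": 0}
    - {"dx": 0, "dy": 0, "dz": 0, "twist": -0.8, "gripper": 0}
    - {"dx": 0, "dy": 0, "dz": 0, "twist": -1, "gripper": 0}
    - {"dx": 0, "dy": 0, "dz": 0, "twist": -1, "gripper": 0}
    - {"dx": 0, "dy": 0, "dz": 0, "twist": -1, "gripper": 0}
    - {"dx": 0, "dy": 0, "dz": 0, "twist": -1, "gripper": 0}
    - {"dx": 0, "dy": 0, "dz": 0, "twist": -1, "gripper": 0}
    - {"dx": 0, "dy": 0, "dz": 0, "twist": -1, "gripper": 0}

```text
t: 3.1
tcp_pos: [543.2, 204.0, 187.8]
ee_rot: [0.988, 0.154, -0.001, -0.001]
force: [-0.3, -1.1, -1.1]
gripper_width: 85.3
```

Emit:
step_arm:
  moves:
    - {"dx": 0, "dy": 0, "dz": 0, "twist": -0.2, "gripper": 0}
    - {"dx": 0, "dy": 0, "dz": 0, "twist": -0.4, "gripper": 0}
    - {"dx": 0, "dy": 0, "dz": 0, "twist": -0.6, "gripper": 0}
    - {"dx": 0, "dy": 0, "dz": 0, "twist": -0.8, "gripper": 0}
    - {"dx": 0, "dy": 0, "dz": 0, "twist": -1, "gripper": 0}
    - {"dx": 0, "dy": 0, "dz": 0, "twist": -1, "gripper": 0}
    - {"dx": 0, "dy": 0, "dz": 0, "twist": -1, "gripper": 0}
    - {"dx": 0, "dy": 0, "dz": 0, "twist": -1, "gripper": 0}
    - {"dx": 0, "dy": 0, "dz": 0, "twist": -1, "gripper": 0}
    - {"dx": 0, "dy": 0, "dz": 0, "twist": -1, "gripper": 0}

```text
t: 4.1
tcp_pos: [543.1, 204.0, 187.8]
ee_rot: [0.915, 0.405, -0.001, -0.001]
force: [-0.0, -0.3, -1.1]
gripper_width: 85.7
```

Emit:
step_arm:
  moves:
    - {"dx": 0, "dy": 0, "dz": 0, "twist": -0.2, "gripper": 0}
    - {"dx": 0, "dy": 0, "dz": 0, "twist": -0.4, "gripper": 0}
    - {"dx": 0, "dy": 0, "dz": 0, "twist": -0.6, "gripper": 0}
    - {"dx": 0, "dy": 0, "dz": 0, "twist": -0.8, "gripper": 0}
    - {"dx": 0, "dy": 0, "dz": 0, "twist": -1, "gripper": 0}
    - {"dx": 0, "dy": 0, "dz": 0, "twist": -1, "gripper": 0}
    - {"dx": 0, "dy": 0, "dz": 0, "twist": -1, "gripper": 0}
    - {"dx": 0, "dy": 0, "dz": 0, "twist": -1, "gripper": 0}
    - {"dx": 0, "dy": 0, "dz": 0, "twist": -1, "gripper": 0}
    - {"dx": 0, "dy": 0, "dz": 0, "twist": -1, "gripper": 0}

```text
t: 5.1
tcp_pos: [543.1, 203.9, 187.8]
ee_rot: [0.779, 0.627, -0.001, -0.001]
force: [-0.5, -0.3, -1.2]
gripper_width: 85.2
```

Emit:
step_arm:
  moves:
    - {"dx": 0, "dy": 0, "dz": 0, "twist": -0.2, "gripper": 0}
    - {"dx": 0, "dy": 0, "dz": 0, "twist": -0.4, "gripper": 0}
    - {"dx": 0, "dy": 0, "dz": 0, "twist": -0.6, "gripper": 0}
    - {"dx": 0, "dy": 0, "dz": 0, "twist": -0.8, "gripper": 0}
    - {"dx": 0, "dy": 0, "dz": 0, "twist": -1, "gripper": 0}
    - {"dx": 0, "dy": 0, "dz": 0, "twist": -1, "gripper": 0}
    - {"dx": 0, "dy": 0, "dz": 0, "twist": -1, "gripper": 0}
    - {"dx": 0, "dy": 0, "dz": 0, "twist": -1, "gripper": 0}
    - {"dx": 0, "dy": 0, "dz": 0, "twist": -1, "gripper": 0}
    - {"dx": 0, "dy": 0, "dz": 0, "twist": -1, "gripper": 0}

```text
t: 6.1
tcp_pos: [543.1, 203.9, 187.8]
ee_rot: [0.59, 0.807, -0.0, -0.001]
force: [0.5, 0.1, -0.4]
gripper_width: 85.5
```

Emit:
step_arm:
  moves:
    - {"dx": 0, "dy": 0, "dz": 0, "twist": -0.2, "gripper": 0}
    - {"dx": 0, "dy": 0, "dz": 0, "twist": -0.4, "gripper": 0}
    - {"dx": 0, "dy": 0, "dz": 0, "twist": -0.6, "gripper": 0}
    - {"dx": 0, "dy": 0, "dz": 0, "twist": -0.8, "gripper": 0}
    - {"dx": 0, "dy": 0, "dz": 0, "twist": -1, "gripper": 0}
    - {"dx": 0, "dy": 0, "dz": 0, "twist": -1, "gripper": 0}
    - {"dx": 0, "dy": 0, "dz": 0, "twist": -1, "gripper": 0}
    - {"dx": 0, "dy": 0, "dz": 0, "twist": -1, "gripper": 0}
    - {"dx": 0, "dy": 0, "dz": 0, "twist": -1, "gripper": 0}
    - {"dx": 0, "dy": 0, "dz": 0, "twist": -1, "gripper": 0}

```text
t: 7.1
tcp_pos: [543.1, 203.9, 187.8]
ee_rot: [0.362, 0.932, -0.0, -0.001]
force: [0.4, -0.9, -0.3]
gripper_width: 85.5
```

Emit:
step_arm:
  moves:
    - {"dx": 0, "dy": 0, "dz": 0, "twist": -0.2, "gripper": 0}
    - {"dx": 0, "dy": 0, "dz": 0, "twist": -0.4, "gripper": 0}
    - {"dx": 0, "dy": 0, "dz": 0, "twist": -0.6, "gripper": 0}
    - {"dx": 0, "dy": 0, "dz": 0, "twist": -0.8, "gripper": 0}
    - {"dx": 0, "dy": 0, "dz": 0, "twist": -1, "gripper": 0}
    - {"dx": 0, "dy": 0, "dz": 0, "twist": -1, "gripper": 0}
    - {"dx": 0, "dy": 0, "dz": 0, "twist": -1, "gripper": 0}
    - {"dx": 0, "dy": 0, "dz": 0, "twist": -1, "gripper": 0}
    - {"dx": 0, "dy": 0, "dz": 0, "twist": -1, "gripper": 0}
    - {"dx": 0, "dy": 0, "dz": 0, "twist": -1, "gripper": 0}

```text
t: 8.1
tcp_pos: [543.1, 203.9, 187.8]
ee_rot: [0.109, 0.994, 0.0, -0.001]
force: [0.5, -0.2, 0.4]
gripper_width: 85.1
```

```bash
python3 - <<'E'
from h import *
save("wrist","pics/w1.png")
E
python3 go.py 543 202 68 168
```

```text
t 8.15 tcp [543.1 203.9 187.8] xang 167.5 q [ 0.36  0.35  0.04  1.26  0.   -1.  ] F [-0.5 -0.2 -0.1] w 85.4
dxyz [-0.001 -0.004  0.24 ] twist -0.016
```

View pics/w1.png

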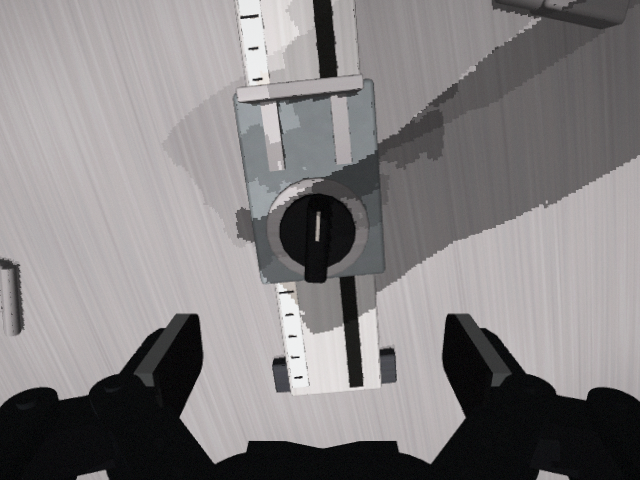

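The wrist view shows the bar upright in the image at (317,240), lined up with the jaws. The disc centre is at (318,230).

Run:
```python
from h import *
a=np.load("pics/w1.npz")
for n,uv,z in [("disc",(317.5,230.5),62),("bar near end",(316,282),92),("bar far end",(319,197),92),("plateL",(236,90),90),("plateR",(361,77),90)]: print(n,np.round(onz(a,uv,z),1))
```

```text
disc [546.1 203.9  62. ]
bar near end [552.2 227.7  92. ]
bar far end [538.7 176.1  92. ]
plateL [570.2 108.5  90. ]
plateR [502.2 116.8  90. ]
```

Emit:
step_arm:
  moves:
    - {"dx": -0.005, "dy": 0, "dz": 0.03, "twist": 0, "gripper": 0}
    - {"dx": -0.005, "dy": 0, "dz": 0.07, "twist": 0, "gripper": 0}
    - {"dx": -0.005, "dy": 0, "dz": 0.12, "twist": 0, "gripper": 0}
    - {"dx": -0.005, "dy": 0, "dz": 0.17, "twist": 0, "gripper": 0}
    - {"dx": -0.005, "dy": 0, "dz": 0.21, "twist": 0, "gripper": 0}
    - {"dx": -0.005, "dy": 0, "dz": 0.23, "twist": 0, "gripper": 0}
    - {"dx": -0.005, "dy": 0, "dz": 0.238, "twist": 0, "gripper": 0}
    - {"dx": -0.005, "dy": 0, "dz": 0.238, "twist": 0, "gripper": 0}
    - {"dx": -0.005, "dy": 0, "dz": 0.238, "twist": 0, "gripper": 100}
    - {"dx": -0.005, "dy": 0, "dz": 0.238, "twist": 0, "gripper": 150}
  force: 40

```text
t: 9.15
tcp_pos: [545.9, 203.7, 69.8]
ee_rot: [0.109, 0.994, 0.001, -0.001]
force: [-0.0, 0.5, 0.7]
gripper_width: 59.0
```

Emit:
step_arm:
  moves:
    - {"dx": 0, "dy": 0, "dz": 0, "twist": 0, "gripper": 255}
    - {"dx": 0, "dy": 0, "dz": 0, "twist": 0, "gripper": 255}
    - {"dx": 0, "dy": 0, "dz": 0, "twist": 0, "gripper": 255}
    - {"dx": 0, "dy": 0, "dz": 0, "twist": 0, "gripper": 255}
    - {"dx": 0, "dy": 0, "dz": 0, "twist": 0, "gripper": 255}
    - {"dx": 0, "dy": 0, "dz": 0, "twist": 0, "gripper": 255}
    - {"dx": 0, "dy": 0, "dz": 0, "twist": 0, "gripper": 255}
    - {"dx": 0, "dy": 0, "dz": 0, "twist": 0, "gripper": 255}
    - {"dx": 0, "dy": 0, "dz": 0, "twist": 0, "gripper": 255}
    - {"dx": 0, "dy": 0, "dz": 0, "twist": 0, "gripper": 255}

```text
t: 10.15
tcp_pos: [546.3, 203.8, 70.3]
ee_rot: [0.109, 0.994, 0.001, -0.0]
force: [0.4, -1.9, 5.4]
gripper_width: 13.2
```

```bash
python3 go.py 532.8 94 68 168
```

```text
t 10.15 tcp [546.3 203.8  70.3] xang 167.5 q [ 0.36  0.43 -0.16  0.98  0.   -1.  ] F [ 0.4 -1.9  5.4] w 13.2
dxyz [-0.021 -0.22   0.004] twist -0.016
```

Emit:
step_arm:
  moves:
    - {"dx": -0.002, "dy": -0.016, "dz": 0, "twist": 0, "gripper": 255}
    - {"dx": -0.004, "dy": -0.04, "dz": 0, "twist": 0, "gripper": 255}
    - {"dx": -0.007, "dy": -0.066, "dz": 0, "twist": 0, "gripper": 255}
    - {"dx": -0.01, "dy": -0.092, "dz": 0, "twist": 0, "gripper": 255}
    - {"dx": -0.0127, "dy": -0.118, "dz": 0, "twist": 0, "gripper": 255}
    - {"dx": -0.0155, "dy": -0.144, "dz": 0, "twist": 0, "gripper": 255}
    - {"dx": -0.018, "dy": -0.17, "dz": 0, "twist": 0, "gripper": 255}
    - {"dx": -0.02, "dy": -0.19, "dz": 0, "twist": 0, "gripper": 255}
    - {"dx": -0.0214, "dy": -0.199, "dz": 0, "twist": 0, "gripper": 255}
    - {"dx": -0.0214, "dy": -0.199, "dz": 0, "twist": 0, "gripper": 255}

```text
t: 11.15
tcp_pos: [534.3, 102.1, 70.2]
ee_rot: [0.109, 0.994, 0.0, -0.001]
force: [-3.0, -2.2, 7.5]
gripper_width: 13.3
```

```bash
python3 go.py 532.8 94 70 168
python3 - <<'E'
from h import *
a=save("top","pics/t2.png")
cv2.imwrite("pics/c2.png",cv2.resize(a["pixels"][215:315,240:400],None,fx=5,fy=5,interpolation=cv2.INTER_CUBIC))
E
```

```text
t 11.15 tcp [534.3 102.1  70.2] xang 167.4 q [ 0.19  0.37 -0.25  0.95  0.   -1.16] F [-3.  -2.2  7.5] w 13.3
dxyz [-0.001 -0.017  0.   ] twist -0.019
```

View pics/c2.png

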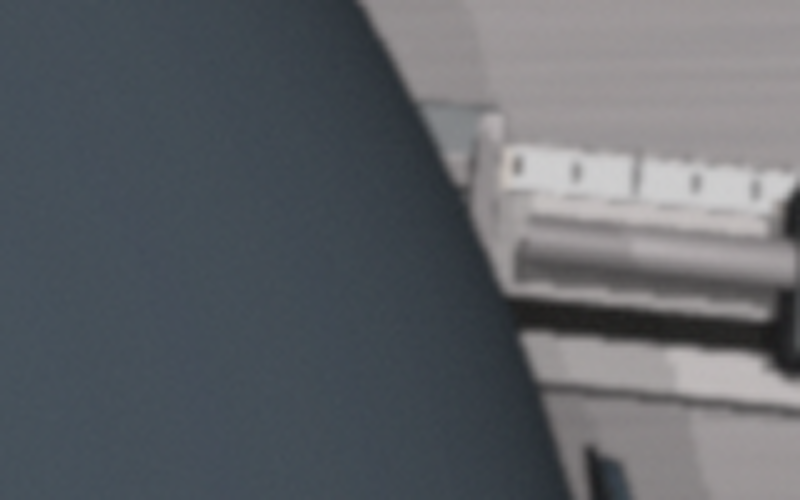

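The stop followed its knob. In the crop the plate's edge is at about (338,266) and the butt end at (343,266), which leaves a gap of roughly 9 mm. I'll creep forward 6 mm.

Emit:
step_arm:
  moves:
    - {"dx": 0, "dy": -0.002, "dz": 0, "twist": 0, "gripper": 255}
    - {"dx": 0, "dy": -0.004, "dz": 0, "twist": 0, "gripper": 255}
    - {"dx": -0.001, "dy": -0.006, "dz": 0, "twist": 0, "gripper": 255}
    - {"dx": -0.001, "dy": -0.008, "dz": 0, "twist": 0, "gripper": 255}
    - {"dx": -0.001, "dy": -0.01, "dz": 0, "twist": 0, "gripper": 255}
    - {"dx": -0.001, "dy": -0.012, "dz": 0, "twist": 0, "gripper": 255}
    - {"dx": -0.001, "dy": -0.012, "dz": 0, "twist": 0, "gripper": 255}
    - {"dx": -0.001, "dy": -0.012, "dz": 0, "twist": 0, "gripper": 255}
    - {"dx": -0.001, "dy": -0.012, "dz": 0, "twist": 0, "gripper": 255}
    - {"dx": -0.001, "dy": -0.012, "dz": 0, "twist": 0, "gripper": 255}

```text
t: 12.2
tcp_pos: [533.6, 96.1, 70.2]
ee_rot: [0.109, 0.994, -0.0, -0.001]
force: [-0.3, 0.7, 5.2]
gripper_width: 13.1
```

```bash
python3 go.py 532.8 94 70 168
python3 - <<'E'
from h import *
a=save("scene","pics/s2.png")
A=cv2.resize(a["pixels"][170:300,220:380],None,fx=5,fy=4.6,interpolation=cv2.INTER_CUBIC)
cv2.imwrite("pics/s2c.png",A)
E
```

```text
t 12.2 tcp [533.6  96.1  70.2] xang 167.4 q [ 0.18  0.37 -0.26  0.94 -0.   -1.17] F [-0.3  0.7  5.2] w 13.1
dxyz [ 0.001 -0.004  0.   ] twist -0.019
```

View pics/s2c.png

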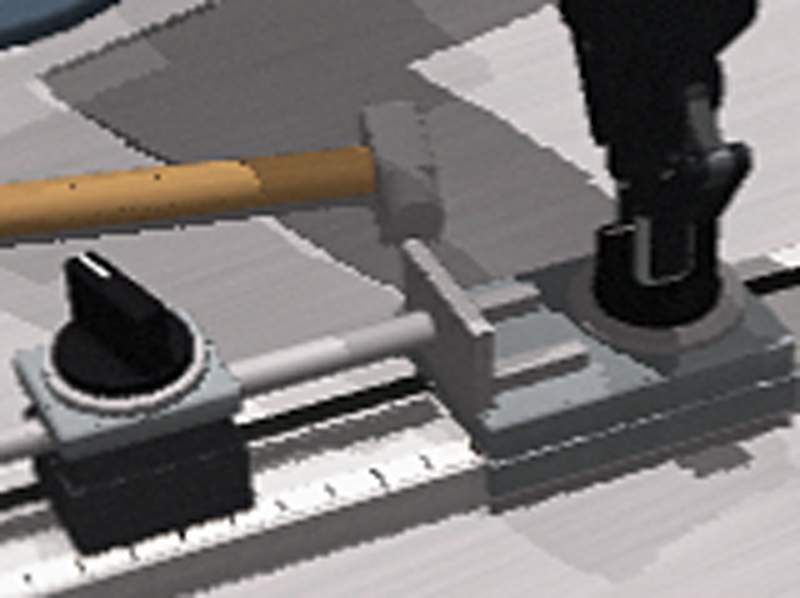

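The plate is now only a few mm from the butt end, and the force is still free. I'll creep forward 3 mm more, then turn the knob.

Emit:
step_arm:
  moves:
    - {"dx": 0, "dy": -0.001, "dz": 0, "twist": 0, "gripper": 255}
    - {"dx": 0, "dy": -0.002, "dz": 0, "twist": 0, "gripper": 255}
    - {"dx": 0, "dy": -0.003, "dz": 0, "twist": 0, "gripper": 255}
    - {"dx": 0, "dy": -0.004, "dz": 0, "twist": 0, "gripper": 255}
    - {"dx": 0, "dy": -0.005, "dz": 0, "twist": 0, "gripper": 255}
    - {"dx": 0, "dy": -0.006, "dz": 0, "twist": 0, "gripper": 255}
    - {"dx": 0, "dy": -0.006, "dz": 0, "twist": 0, "gripper": 255}
    - {"dx": 0, "dy": -0.006, "dz": 0, "twist": 0, "gripper": 255}
    - {"dx": 0, "dy": -0.006, "dz": 0, "twist": 0, "gripper": 255}
    - {"dx": 0, "dy": -0.006, "dz": 0, "twist": 0, "gripper": 255}

```text
t: 13.25
tcp_pos: [533.1, 93.1, 70.3]
ee_rot: [0.109, 0.994, -0.0, -0.0]
force: [3.0, 1.3, 2.0]
gripper_width: 13.3
```

```bash
python3 go.py 532.8 94 70 168
python3 - <<'E'
from h import *
a=save("top","pics/t3.png")
b=save("scene","pics/s3.png")
A=cv2.resize(a["pixels"][225:285,320:370],(400,480),interpolation=cv2.INTER_CUBIC)
B=cv2.resize(b["pixels"][210:270,285:335],(400,480),interpolation=cv2.INTER_CUBIC)
cv2.imwrite("pics/c3.png",np.hstack([A,B]))
E
```

```text
t 13.25 tcp [533.1  93.1  70.3] xang 167.4 q [ 0.17  0.37 -0.26  0.94 -0.   -1.18] F [3.  1.3 2. ] w 13.3
dxyz [0.001 0.002 0.001] twist -0.019
```

View pics/c3.png

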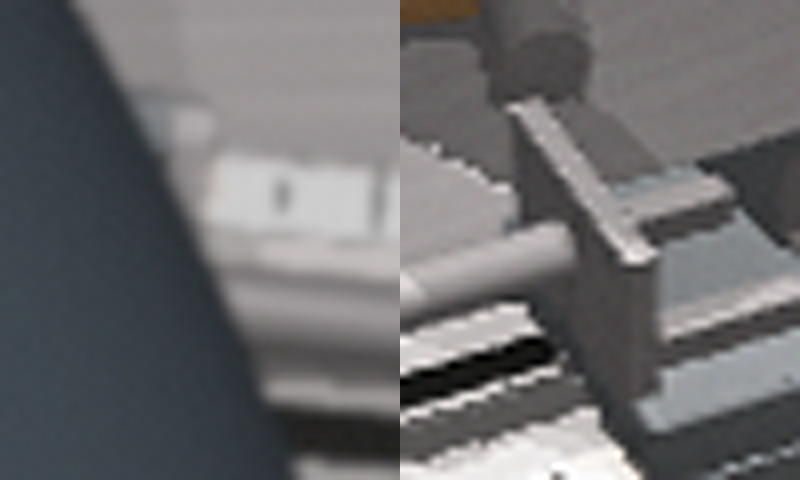

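The scene crop shows the shaft end at about (306.5,241) right against the plate, whose top edge runs from (298.8,223.4) to (315,242.8). I'll work out the gap from these.

Run:
```python
from h import *
b=np.load("pics/s3.npz");u=np.array([-.111,-.994])
l,r,e,a=[onz(b,uv,z)[:2] for uv,z in [((298.8,223.4),90),((315,242.8),90),((306.3,241.3),70),((270,252),70)]]
print(l,r,np.linalg.norm(l-r),e,"gap",(e-(l+r)/2)@u)
t=np.load("pics/t3.npz"); p=onz(t,(346.8,238.5),90)[:2];print(p,(np.array([517.4,1.3])-p)@u)
```

```text
[494.8650115    5.72173083] [563.29996848   0.62514099] 68.62447496843694 [528.70901692   1.70836205] gap 1.497738921544446
[554.98536898  -2.94502387] -0.047577769870845416
```

Emit:
step_arm:
  moves:
    - {"dx": 0, "dy": 0, "dz": 0, "twist": 0.08, "gripper": 255}
    - {"dx": 0, "dy": 0, "dz": 0, "twist": 0.2, "gripper": 255}
    - {"dx": 0, "dy": 0, "dz": 0, "twist": 0.35, "gripper": 255}
    - {"dx": 0, "dy": 0, "dz": 0, "twist": 0.5, "gripper": 255}
    - {"dx": 0, "dy": 0, "dz": 0, "twist": 0.65, "gripper": 255}
    - {"dx": 0, "dy": 0, "dz": 0, "twist": 0.8, "gripper": 255}
    - {"dx": 0, "dy": 0, "dz": 0, "twist": 0.92, "gripper": 255}
    - {"dx": 0, "dy": 0, "dz": 0, "twist": 1, "gripper": 255}
    - {"dx": 0, "dy": 0, "dz": 0, "twist": 1, "gripper": 255}
    - {"dx": 0, "dy": 0, "dz": 0, "twist": 1, "gripper": 255}

```text
t: 14.35
tcp_pos: [532.3, 93.3, 70.2]
ee_rot: [0.362, 0.932, -0.0, -0.001]
force: [-1.8, 3.0, 4.8]
gripper_width: 13.1
```

```bash
python3 go.py 533.1 93.1 70.3 95.4
```

```text
t 14.35 tcp [532.3  93.3  70.2] xang 137.5 q [ 0.17  0.37 -0.26  0.94  0.   -0.66] F [-1.8  3.   4.8] w 13.1
dxyz [-0.001  0.001 -0.   ] twist 1.403
```

Emit:
step_arm:
  moves:
    - {"dx": 0, "dy": 0, "dz": 0, "twist": 0.08, "gripper": 255}
    - {"dx": 0, "dy": 0, "dz": 0, "twist": 0.2, "gripper": 255}
    - {"dx": 0, "dy": 0, "dz": 0, "twist": 0.35, "gripper": 255}
    - {"dx": 0, "dy": 0, "dz": 0, "twist": 0.5, "gripper": 255}
    - {"dx": 0, "dy": 0, "dz": 0, "twist": 0.65, "gripper": 255}
    - {"dx": 0, "dy": 0, "dz": 0, "twist": 0.8, "gripper": 255}
    - {"dx": 0, "dy": 0, "dz": 0, "twist": 0.92, "gripper": 255}
    - {"dx": 0, "dy": 0, "dz": 0, "twist": 1, "gripper": 255}
    - {"dx": 0, "dy": 0, "dz": 0, "twist": 1, "gripper": 255}
    - {"dx": 0, "dy": 0, "dz": 0, "twist": 1, "gripper": 255}

```text
t: 15.35
tcp_pos: [531.7, 93.6, 70.2]
ee_rot: [0.59, 0.807, -0.001, -0.001]
force: [-1.4, 3.9, 5.6]
gripper_width: 13.0
```

Emit:
step_arm:
  moves:
    - {"dx": 0, "dy": 0, "dz": 0, "twist": 0.05, "gripper": 255}
    - {"dx": 0, "dy": 0, "dz": 0, "twist": 0.12, "gripper": 255}
    - {"dx": 0, "dy": 0, "dz": 0, "twist": 0.2, "gripper": 255}
    - {"dx": 0, "dy": 0, "dz": 0, "twist": 0.28, "gripper": 255}
    - {"dx": 0, "dy": 0, "dz": 0, "twist": 0.35, "gripper": 255}
    - {"dx": 0, "dy": 0, "dz": 0, "twist": 0.41, "gripper": 255}
    - {"dx": 0, "dy": 0, "dz": 0, "twist": 0.41, "gripper": 255}
    - {"dx": 0, "dy": 0, "dz": 0, "twist": 0.41, "gripper": 255}
    - {"dx": 0, "dy": 0, "dz": 0, "twist": 0.41, "gripper": 255}
    - {"dx": 0, "dy": 0, "dz": 0, "twist": 0.41, "gripper": 255}

```text
t: 16.35
tcp_pos: [531.6, 94.0, 70.3]
ee_rot: [0.673, 0.74, -0.001, -0.002]
force: [0.6, 5.5, 3.8]
gripper_width: 13.2
```

```bash
python3 go.py 533.1 93.1 70.3 95.4; python3 -c "
from h import *;print(sense()['ft_torque'])"
```

```text
t 16.35 tcp [531.6  94.   70.3] xang 95.4 q [ 0.17  0.37 -0.26  0.94  0.    0.08] F [0.6 5.5 3.8] w 13.2
dxyz [-0.002  0.003 -0.   ] twist 0.001
[ 1.16262582 -0.07992857 -0.06205491]
```

Emit:
step_arm:
  moves:
    - {"dx": 0, "dy": 0, "dz": 0, "twist": 0, "gripper": 100}
    - {"dx": 0, "dy": 0, "dz": 0, "twist": 0, "gripper": 50}
    - {"dx": 0, "dy": 0, "dz": 0, "twist": 0, "gripper": 50}
    - {"dx": 0, "dy": 0, "dz": 0, "twist": 0, "gripper": 50}
    - {"dx": 0, "dy": 0, "dz": 0, "twist": 0, "gripper": 50}
    - {"dx": 0, "dy": 0, "dz": -0.02, "twist": 0, "gripper": 50}
    - {"dx": 0, "dy": 0, "dz": -0.06, "twist": 0, "gripper": 50}
    - {"dx": 0, "dy": 0, "dz": -0.12, "twist": 0, "gripper": 50}
    - {"dx": 0, "dy": 0, "dz": -0.18, "twist": 0, "gripper": 50}
    - {"dx": 0, "dy": 0, "dz": -0.22, "twist": 0, "gripper": 50}

```text
t: 17.35
tcp_pos: [532.5, 93.9, 183.1]
ee_rot: [0.673, 0.74, 0.0, -0.001]
force: [-0.3, -0.8, 0.2]
gripper_width: 68.7
```

Emit:
step_arm:
  moves:
    - {"dx": 0, "dy": 0.04, "dz": -0.05, "twist": 0, "gripper": 50}
    - {"dx": 0, "dy": 0.1, "dz": -0.1, "twist": 0, "gripper": 50}
    - {"dx": 0, "dy": 0.18, "dz": -0.15, "twist": 0, "gripper": 50}
    - {"dx": 0, "dy": 0.26, "dz": -0.15, "twist": 0, "gripper": 50}
    - {"dx": 0, "dy": 0.32, "dz": -0.15, "twist": 0, "gripper": 50}
    - {"dx": 0, "dy": 0.36, "dz": -0.15, "twist": 0, "gripper": 50}
    - {"dx": 0, "dy": 0.36, "dz": -0.15, "twist": 0, "gripper": 50}
    - {"dx": 0, "dy": 0.36, "dz": -0.15, "twist": 0, "gripper": 50}
    - {"dx": 0, "dy": 0.36, "dz": -0.15, "twist": 0, "gripper": 50}
    - {"dx": 0, "dy": 0.36, "dz": -0.15, "twist": 0, "gripper": 50}

```text
t: 18.35
tcp_pos: [711.0, 110.8, 259.0]
ee_rot: [0.673, 0.74, 0.001, -0.001]
force: [-0.2, -0.0, -0.3]
gripper_width: 68.7
```

```bash
python3 go.py 533.1 93.1 70.3 95.4
python3 - <<'E'
from h import *
a=save("top","pics/t4.png")
b=save("scene","pics/s4.png")
A=cv2.resize(a["pixels"][215:305,245:345],(400,360),interpolation=cv2.INTER_CUBIC)
B=cv2.resize(b["pixels"][180:270,285:385],(400,360),interpolation=cv2.INTER_CUBIC)
cv2.imwrite("pics/c4.png",np.hstack([A,B]))
E
```

```text
t 18.35 tcp [711.  110.8 259. ] xang 95.4 q [0.15 0.6  0.64 1.6  0.   0.06] F [-0.2 -0.  -0.3] w 68.7
dxyz [-0.002 -0.357  0.377] twist 0.001
```

View pics/c4.png

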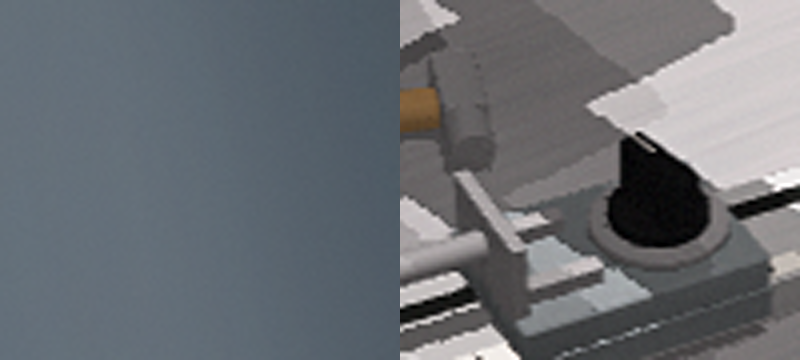

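The bar now lies nearly across the rail, and the plate is at the shaft end. I'll check the bar's angle and the gap numerically.

Run:
```python
from h import *
b=np.load("pics/s4.npz");f=lambda x,y,z:onz(b,(285+(x-400)/4,180+y/4),z)[:2]
u=np.array([-.111,-.994])
p,q=f(640,133,92),f(699,181,92);d=q-p;print("bar",np.linalg.norm(d),np.degrees(np.arctan2(d[1],d[0])))
l,r,e=f(458,174,90),f(521,250,90),f(484,247,70);d=r-l
print("plate",np.linalg.norm(d),np.degrees(np.arctan2(d[1],d[0])),"gap",(e-(l+r)/2)@u)
c=cv2.resize(b["pixels"][185:245,325:385],(600,600),interpolation=cv2.INTER_CUBIC);cv2.imwrite("pics/c5.png",cv2.convertScaleAbs(c,alpha=2.5,beta=20))
```

```text
bar 48.30273638929056 1.9584837670105255
plate 67.10856879176394 -4.458994223290431 gap 3.5165084135156253
```

View pics/c5.png

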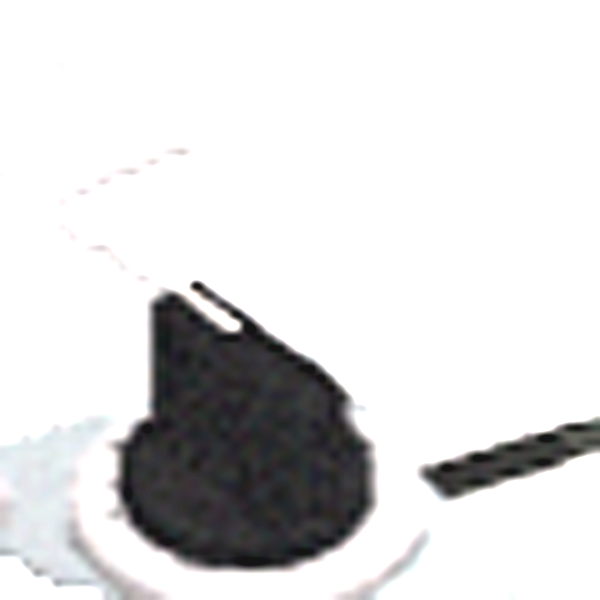

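The bar's white line runs nearly across the rail. The bar measures about 2° in the world frame; the end stop at 1.4 rad would put it near 3°, and the gripper's last angle gives 1.36 rad. The gap is 0 to 4 mm, so I'm handing the job in.

```bash
python3 -c "
from workcell import close_job;print(close_job())"
```

```text
the job is handed in; nothing more can be done
None
```

I gripped the stop's knob, slid the stop about 110 mm along the rail to the shaft, turned the knob about 72° clockwise in the same grip, then let go and moved clear. I handed the job in at about 18.5 s of the 35 s allowed; it returned no verdict.

- **Gap:** it measured 0 to 1.5 mm before I locked the knob and about 3.5 mm in the rough scene view afterwards. The gripper also drifted about 1 mm back along the rail while turning. All of this is well inside 15 mm. I never felt clear contact with the shaft, so a gap of a few millimetres may remain.
- **Stop's knob:** it is at about 1.36 rad by the gripper's last angle. The camera put the bar at 2°, where about 3° would be the end of travel; I take that as agreement within measuring error.
- **Shaft clamp's knob:** I never went near it. I did not measure its angle again after the move.
- **Robot:** outside forces stayed under about 8 N in every reading I took, and it was clear of everything at the end.
- **Failed check:** the arm blocked the last top view, so the final check rests on the scene camera alone.

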